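# Put the varnished staircase posts to dry

### The arm

A 7-joint arm with a two-finger parallel gripper is mounted at the origin on the work surface. World frame = base frame: x ahead of the robot, y to its left, z up, the work surface at z = 0. Lengths are in m, angles in rad, forces in N, time in s.
With the tool pointing down it reaches from about 0.4 to 0.875 m from the base axis. Payload 19.3 kg.
Tool frame: the origin (TCP) lies between the finger pads; the fingertips stand 17 mm ahead of it and the grasp point (between the pads) lies 2 mm behind it; z points along the fingers, y is the line along which they close (so a half turn about z gives the same grasp; the last joint's range is limited). The gripper opens to 85 mm and grips with 20 to 120 N. Pads are 22 mm wide; open, the fingers measure 114 mm over their backs; the gripper's body (76 mm by 85 mm) begins 54 mm behind the grasp point. The pads swing forward as they close: fully open they stand 13 mm farther back than shut.
Start: joints at [1.143, 0.521, -0.036, 1.599, 0.021, 1.021, -0.113], TCP at [0.219, -0.585, 0.248] pointing down, gripper open.
Joint ranges: [-2.91, 2.91], [-0.3, 2.13], [-1.5, 1.42], [0.17, 2.43], [-1.26, 4.41], [0.16, 1.93], [-2.52, 2.52]. Speed limits (rad/s): [1.89, 1.89, 2.39, 2.39, 3.01, 3.01, 3.01].

### API

Orientations are given as [roll, pitch, yaw] about the fixed x, y, z axes, in that order (R = Rz(yaw) Ry(pitch) Rx(roll)).
In Python, from workcell import bot gives the robot as it stands.
- The arm moves only by the shell command python3 -m inch 'ROWS' [FORCE]. ROWS is JSON, a list of rows, each a list of 7 numbers: the shift along the tool's x, y, z in units of 200 mm (1.0 is 200 mm), then the turn, a rotation vector about the tool's x, y, z in units of 90 degrees (1.0 is 90 degrees), then the opening, from 0 (shut) to 1 (fully open). In form: [[x, y, z, rx, ry, rz, grip], ...]. A call has 1 to 20 rows; each row is the pose to reach, as a shift and turn from the pose commanded when the call began, along the tool's axes at that moment; what a row does not reach only later rows make up. A row lasts 1/8 s, in which the tool goes at most 62.5 mm and 10.7 degrees, less where a joint would pass 70% of its speed; a pose out of reach is approached as far as the arm can. A call with a number of a shift or a turn outside -1 to 1 is refused whole. A call with a gripper value outside its range is refused whole. The fingers move at their own pace and stop on an object; FORCE is the grip in N (left out, the last holds). Time passes only in rows, so rows that repeat a pose let the fingers close. It gives the time, the measured TCP pose, the force, the opening and the grip force at its end, in the units of the state.
- bot.observe(): the state, without advancing time (a new reading comes with each control period).
- bot.grab_frame(name): name is "scene" or "top" or "wrist"; returns a dict with "img" (384x512x3 uint8, red, green, blue), "z_map" (384x512 float32, m along the optical axis (not along the pixel's ray), 0 where there is no reading), "vfov" (degrees; the focal length in pixels is half the picture's height over the tangent of half this angle, whatever the lens; pixels are square), "cx", "cy" (the principal point, pixels), "rvec" (rotation vector, rad) and "tvec" (3), from world to camera coordinates, as OpenCV has them. Camera axes: x right, y down, z forward; pixel columns grow to the right and rows downward; lengths in m; the calibration is good to about 2 mm. A picture is of the moment at which its call begins.
- bot.job_done(): hands the job in; it is judged then, once.
The state is a dict: "clock": time; "qpos": joint angles; "qd": joint speeds; "joint_efforts": joint torques, N m; "position": TCP position; "tool_rot": TCP orientation; "force": force on the tool from outside, world axes, zero at the start; "moment": the same for the moment, N m; "grip_width": finger opening in m; "finger_force": force on a finger pad.
Only numpy, scipy, OpenCV 4.12 (cv2) and the standard library are available. Lean on these libraries where they do the work, as an engineer would, in place of code of your own. Each camera call takes 0.05 s, during which the arm holds its last target. There are 200 camera calls.

### The job

Take every freshly varnished staircase post off the desk and lay it gently on its side in the V-shaped drying cradle of its own colour, either way round, centred so that it rests level along the trough with both ends overhanging. Also put the orange-handled varnish applicator away: move it from the wooden drip stand to the green vial and push its rod down into the narrow opening until the collar sits flush on top. There are three or four posts, so a cradle may stay empty; leave everything else on the desk where it is.

Things in the scene. Friction and masses are not known exactly. Their poses are not given: they have to be found in the camera images.
- post_red: the red staircase post (may be absent): a round red shaft 28 mm in diameter from 12 mm up to its flat top at 150 mm, on a square dark wooden plinth 44 x 44 x 12 mm, about 120 g; it starts standing upright on the desk. Origin: centre of the plinth's underside; z runs along the post to its plain top
- mid_red (a point): point on the red post's axis 68 mm above its underside, about its balance point; axes as the post's (absent with it)
- post_blue: the blue staircase post (may be absent): a round blue shaft 28 mm in diameter from 12 mm up to its flat top at 150 mm, on a square dark wooden plinth 44 x 44 x 12 mm, about 120 g; it starts standing upright on the desk. Origin: centre of the plinth's underside; z runs along the post to its plain top
- mid_blue (a point): point on the blue post's axis 68 mm above its underside, about its balance point; axes as the post's (absent with it)
- post_green: the green staircase post (may be absent): a round green shaft 28 mm in diameter from 12 mm up to its flat top at 150 mm, on a square dark wooden plinth 44 x 44 x 12 mm, about 120 g; it starts standing upright on the desk. Origin: centre of the plinth's underside; z runs along the post to its plain top
- mid_green (a point): point on the green post's axis 68 mm above its underside, about its balance point; axes as the post's (absent with it)
- post_yellow: the yellow staircase post (may be absent): a round yellow shaft 28 mm in diameter from 12 mm up to its flat top at 150 mm, on a square dark wooden plinth 44 x 44 x 12 mm, about 120 g; it starts standing upright on the desk. Origin: centre of the plinth's underside; z runs along the post to its plain top
- mid_yellow (a point): point on the yellow post's axis 68 mm above its underside, about its balance point; axes as the post's (absent with it)
- cradle_red: the red drying cradle, fixed to the desk: a wooden block 60 x 46 x 26 mm under a red V-shaped trough with 45 degree sides, 60 mm long (along its x), open at both ends, 49 mm across and 53 mm high at its lips, apex of the V at 30 mm. Origin: centre of its underside; x along the trough, z up. A post fits lying in it, either way round, its axis then 50 mm above the desk, both ends overhanging
- cradle_blue: the blue drying cradle, fixed to the desk: a wooden block 60 x 46 x 26 mm under a blue V-shaped trough with 45 degree sides, 60 mm long (along its x), open at both ends, 49 mm across and 53 mm high at its lips, apex of the V at 30 mm. Origin: centre of its underside; x along the trough, z up. A post fits lying in it, either way round, its axis then 50 mm above the desk, both ends overhanging
- cradle_green: the green drying cradle, fixed to the desk: a wooden block 60 x 46 x 26 mm under a green V-shaped trough with 45 degree sides, 60 mm long (along its x), open at both ends, 49 mm across and 53 mm high at its lips, apex of the V at 30 mm. Origin: centre of its underside; x along the trough, z up. A post fits lying in it, either way round, its axis then 50 mm above the desk, both ends overhanging
- cradle_yellow: the yellow drying cradle, fixed to the desk: a wooden block 60 x 46 x 26 mm under a yellow V-shaped trough with 45 degree sides, 60 mm long (along its x), open at both ends, 49 mm across and 53 mm high at its lips, apex of the V at 30 mm. Origin: centre of its underside; x along the trough, z up. A post fits lying in it, either way round, its axis then 50 mm above the desk, both ends overhanging
- applicator: varnish applicator, 117 mm tall: a white rod 8 mm in diameter and 52 mm long below a black collar 24 mm in diameter and 5 mm thick, and above the collar an orange round handle 14 mm in diameter and 60 mm long; about 40 g. Origin: centre of the collar's underside, z up the handle. It starts upright in the drip stand, its collar resting on the stand's top
- drip_stand: wooden drip stand, fixed: a block 50 x 50 x 60 mm with a hole 14 mm in diameter in its top, in which the applicator starts; origin at the centre of its underside
- vial: varnish vial, fixed: a square green glass vial 40 x 40 x 66 mm with a pale band, with a round opening 14 mm in diameter, 62 mm deep, in its top; origin at the centre of its underside
- vial_mouth (a point): centre of the vial's opening, level with its top (66 mm up); z up
- tray: bystander, to be left alone: pewter tray miniature, 58 x 38 x 7 mm, lying flat between the posts (left) and the cradles (right); origin at the centre of its underside
- lampshade: bystander, to be left alone: amber glass lampshade, a cone 90 mm wide and 68 mm high, at the left of the desk; origin at the centre of its underside
- spokeshave: bystander, to be left alone: steel spokeshave, 266 mm long, 28 mm high, at the right of the desk; origin under its middle, handles along its x
- vanity: bystander, to be left alone: painted pink toy vanity with a mirror, 75 x 150 x 190 mm, behind the cradles; origin at the centre of its underside
- paint_pot: bystander, to be left alone: white paint pot, 36 mm wide, 26 mm high, between the robot and the cradles; origin at the centre of its underside
- glue: bystander, to be left alone: white glue bottle, 48 mm wide, 120 mm high, at the left; origin at the centre of its underside

How it is judged:
By the outcome, as a careful person would: the job done as asked, in the order asked, and still so for the second after the job is handed in, with the robot touching nothing.
Of post_red, post_blue, post_green, post_yellow only 3 to 4 are there at a start; the rules pass over those that are not, and their reading is None.
At some moment in a run one of post_red, post_blue, post_green, post_yellow may be knocked a few centimetres aside while the robot is not near it.
It also fails if it takes over 210 s, if anything falls off the work surface, if the arm or the gripper's body presses on something with over 40 N, if the wrist force passes 120 N, or if a joint passes its speed limit or range.

## Working session

There is one attempt and no reset: what is moved stays moved. The work goes in short steps, Python scripts to look and compute and a shell command to move; the robot and the scene stay as the last step left them, time stands still between calls to the robot, and variables do not carry over. Pictures are saved under pics/ and viewed, at most 17 in all, crops included, and the job is handed in when it is done.

```bash
ls; mkdir -p pics
cat > h.py <<'E'
import numpy as np,cv2
from workcell import bot
from scipy.spatial.transform import Rotation as R
def grab(n):
    f=bot.grab_frame(n); cv2.imwrite
    f['f']=192/np.tan(np.radians(f['vfov'])/2); f['Rm']=cv2.Rodrigues(np.array(f['rvec'],float))[0]; f['t']=np.array(f['tvec'],float).ravel()
    return f
def save(f,p): cv2.imwrite(p,f['img'][:,:,::-1])
def cloud(f):
    v,u=np.mgrid[:384,:512]; z=f['z_map']
    c=np.stack([(u-f['cx'])/f['f']*z,(v-f['cy'])/f['f']*z,z],-1)
    w=(c-f['t'])@f['Rm']; w[z==0]=np.nan
    return w
def ray(f,u,v,h):
    d=np.array([(u-f['cx'])/f['f'],(v-f['cy'])/f['f'],1])@f['Rm']; o=-f['t']@f['Rm']
    return o+d*(h-o[2])/d[2]
def proj(f,p):
    c=np.asarray(p)@f['Rm'].T+f['t']; return c[...,:2]/c[...,2:]*f['f']+[f['cx'],f['cy']]
def tool():
    s=bot.observe(); return np.array(s['position']),s['tool_rot'],s
E
python3 - <<'E'
from h import *
for n in('scene','top','wrist'):
    f=grab(n); save(f,f'pics/{n}0.png'); print(n,f['vfov'],f['cx'],f['cy'],-f['t']@f['Rm'],f['Rm'][2])
p,r,s=tool(); print(s)
E
```

```text
pics
scene 57.818709795249354 258.6239384261933 187.71487139531234 [ 1.0912792  -0.34396973  0.96691336] [-0.4768378   0.29921918 -0.82649476]
top 51.380290502719426 262.06664285550363 193.18334633178404 [ 0.43024348 -0.01988685  1.59519147] [ 0.09576872  0.00314976 -0.99539863]
wrist 69.1527781756778 251.02454487290905 192.7731227028961 [ 0.28526586 -0.55982107  0.37300359] [-0.26510387 -0.09829829 -0.95919622]
{'clock': 0.15, 'qpos': array([ 1.1427981 ,  0.52186051, -0.03632456,  1.59982939,  0.02119447,
        1.02110415, -0.1127759 ]), 'qd': array([ 8.71066691e-04, -1.93794022e-03, -7.73914565e-05, -5.04555273e-04,
        2.48950186e-04,  1.03503632e-03, -1.23519361e-04]), 'joint_efforts': array([ 2.16435605e-03, -9.27386427e+01,  1.98070519e+00, -3.70056617e+01,
        1.80281972e-02,  6.25169137e-03,  1.10916264e-05]), 'position': array([ 0.21878157, -0.5852249 ,  0.24788538]), 'tool_rot': array([-3.14077746e+00,  5.02897655e-05,  3.57803786e-01]), 'force': array([-1.3298618 , -0.13499129,  0.10547136]), 'moment': array([-0.04689383, -0.00849702, -0.05082001]), 'finger_force': 0.0, 'grip_width': 0.08552590262581652}
```

View pics/scene0.png

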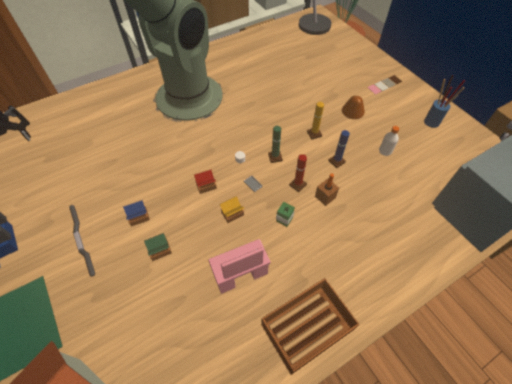

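View pics/top0.png

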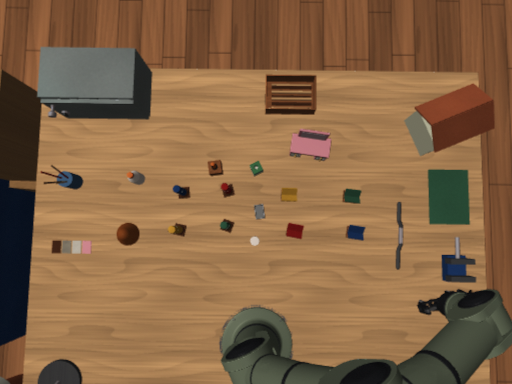

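The scene view shows four posts: red (300,172), blue (340,148), green (276,143) and yellow (316,120). The cradles are red (205,180), yellow (232,208), blue (136,212) and green (157,245). The applicator is at (328,188) and the vial at (286,213).

```bash
cat > meas.py <<'E'
from h import *
def run(n,boxes,sm=80):
    f=grab(n); w=cloud(f); hsv=cv2.cvtColor(f['img'],cv2.COLOR_RGB2HSV); out={}
    H,S,V=hsv[...,0].astype(int),hsv[...,1],hsv[...,2]
    hues={'red':(H<5)|(H>172),'blue':(H>105)&(H<128),'green':(H>55)&(H<95),'yellow':(H>20)&(H<30)}
    for c,m in hues.items():
        m=m&(S>(170 if c in('red','yellow','blue') else 90))
        lab,L,st,ce=cv2.connectedComponentsWithStats(m.astype(np.uint8))
        for i in range(1,lab):
            if st[i,4]<12: continue
            P=w[L==i]; P=P[~np.isnan(P[:,0])]
            if len(P)<5: continue
            md=np.median(P,0)
            if not(0.2<md[0]<1.0 and abs(md[1])<0.5): continue
            zt=np.percentile(P[:,2],95); T=P[P[:,2]>zt-.006]
            print(n,c,st[i],'ztop %.3f'%zt,'topmean',T.mean(0).round(3),'allmean',P.mean(0).round(3),'min',P.min(0).round(3),'max',P.max(0).round(3))
if __name__=='__main__':
    run('top',0); run('scene',0)
E
python3 meas.py
python3 - <<'E'
from h import *
f=grab('scene'); g=grab('top')
a=f['img'][90:270,110:420]; b=g['img'][140:280,110:420]
cv2.imwrite('pics/c1.png',cv2.resize(a,None,fx=2.5,fy=2.5,interpolation=2)[:,:,::-1])
cv2.imwrite('pics/c2.png',cv2.resize(b,None,fx=2.5,fy=2.5,interpolation=2)[:,:,::-1])
w=cloud(g); m=(w[...,2]>.02)&(w[...,0]>.25)&(w[...,0]<.95)&(np.abs(w[...,1])<.55)
n,L,st,ce=cv2.connectedComponentsWithStats(m.astype(np.uint8))
for i in range(1,n):
    if st[i,4]>10:
        P=w[L==i]; zt=np.percentile(P[:,2],97); T=P[P[:,2]>zt-.008]
        print(ce[i].round(),st[i,4],'z%.3f'%zt,'top',T.mean(0).round(3),'mid',((P.min(0)+P.max(0))/2).round(3),'ext',np.ptp(P,0).round(3))
E
```

```text
top red [221 183  10  11  58] ztop 0.153 topmean [0.592 0.121 0.151] allmean [0.59 0.12 0.13] min [0.578 0.108 0.003] max [0.61  0.15  0.156]
top red [287 223  16  15 186] ztop 0.054 topmean [ 0.439 -0.141  0.052] allmean [ 0.437 -0.142  0.042] min [ 0.411 -0.172  0.024] max [ 0.465 -0.113  0.058]
top blue [174 186  12   9  50] ztop 0.155 topmean [0.582 0.296 0.152] allmean [0.58  0.292 0.131] min [0.57  0.284 0.053] max [0.591 0.306 0.156]
top blue [348 226  16  13 160] ztop 0.052 topmean [ 0.438 -0.379  0.05 ] allmean [ 0.434 -0.379  0.042] min [ 0.411 -0.406  0.026] max [ 0.457 -0.351  0.059]
top green [251 162  11  12  72] ztop 0.071 topmean [0.676 0.01  0.068] allmean [0.677 0.01  0.066] min [ 0.655 -0.01   0.058] max [0.699 0.029 0.074]
top green [345 189  15  13 164] ztop 0.053 topmean [ 0.576 -0.365  0.051] allmean [ 0.576 -0.366  0.041] min [ 0.553 -0.395  0.023] max [ 0.6   -0.337  0.055]
top green [221 222   7   7  38] ztop 0.155 topmean [0.452 0.121 0.152] allmean [0.453 0.121 0.15 ] min [0.441 0.109 0.141] max [0.463 0.132 0.155]
scene red [300 156   6   5  21] ztop 0.15
[... 1421 characters left out ...]
 0.029 0.134]
[295. 231.] 212 z0.055 top [ 0.436 -0.145  0.05 ] mid [ 0.436 -0.144  0.042] ext [0.057 0.063 0.034]
[127. 234.] 319 z0.070 top [0.414 0.513 0.067] mid [0.413 0.511 0.048] ext [0.078 0.07  0.056]
[356. 232.] 230 z0.055 top [ 0.432 -0.381  0.051] mid [ 0.432 -0.381  0.04 ] ext [0.057 0.067 0.04 ]
[176. 230.] 109 z0.155 top [0.434 0.308 0.151] mid [0.432 0.306 0.089] ext [0.031 0.032 0.138]
[255. 241.] 65 z0.031 top [0.394 0.01  0.027] mid [0.393 0.01  0.026] ext [0.031 0.032 0.012]
[398. 259.] 55 z0.034 top [ 0.328 -0.546  0.029] mid [ 0.336 -0.545  0.028] ext [0.084 0.01  0.015]
[471. 304.] 251 z0.635 top [ 0.253 -0.54   0.632] mid [ 0.261 -0.538  0.574] ext [0.022 0.024 0.13 ]
```

View pics/c1.png

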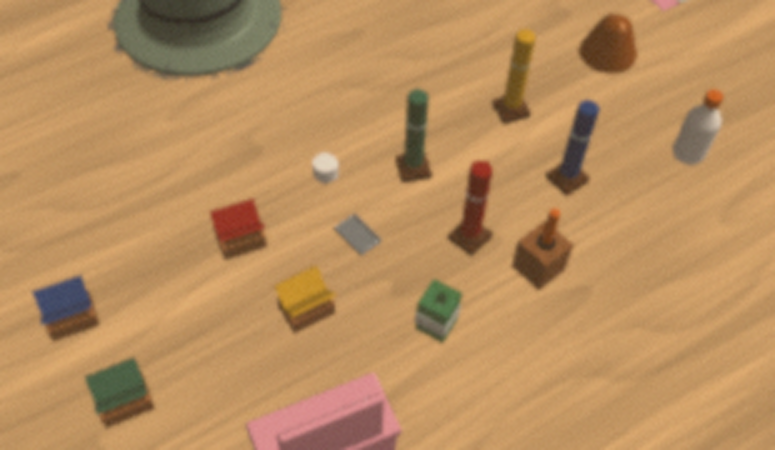

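View pics/c2.png

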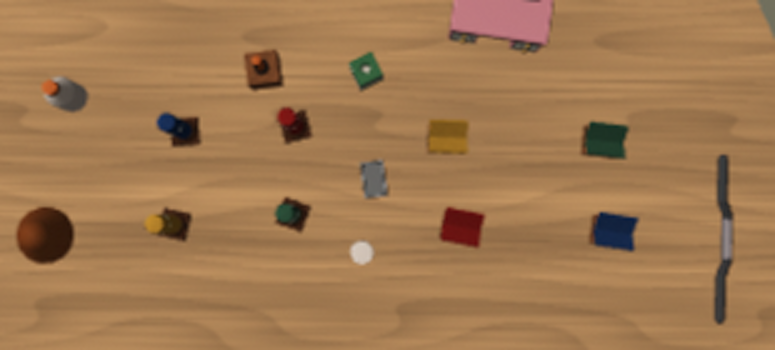

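The crops agree with the point clouds: four posts on the left, four cradles on the right with troughs roughly along y, the applicator in its stand and the vial beside it. Next I'll measure the trough yaws and plan the first move.

```bash
cat >> h.py <<'E'
def Rt(d,a,):
    """tool pointing: heading d (rad, world yaw), a = angle below horizontal (deg); tool y horizontal = +x for d=90"""
    a=np.radians(a); h=np.array([np.cos(d),np.sin(d),0]); z=h*np.cos(a)-np.array([0,0,np.sin(a)])
    y=np.array([np.sin(d),-np.cos(d),0]); return np.stack([np.cross(y,z),y,z],1)
def rel(p,Rg,label=''):
    q,r,s=tool(); R0=R.from_euler('xyz',r).as_matrix()
    sh=R0.T@(np.array(p)-q)/.2; rv=R.from_matrix(R0.T@Rg).as_rotvec()/(np.pi/2)
    print(label,'shift',sh.round(3),'turn',rv.round(3))
E
python3 - <<'E'
from h import *
f=grab('top'); w=cloud(f)
C={'red':(.436,-.144),'blue':(.432,-.381),'green':(.573,-.368),'yellow':(.576,-.122),'vial':(.677,.009),'stand':(.678,.17)}
for k,c in C.items():
    m=(np.hypot(w[...,0]-c[0],w[...,1]-c[1])<.055)&(w[...,2]>.022)&(w[...,2]<.075)
    P=w[m]; r=cv2.minAreaRect((P[:,:2]*1000).astype(np.float32)); b=cv2.boxPoints(r)
    print(k,np.array(r[0]).round(1),np.array(r[1]).round(1),'%.1f'%r[2])
    # depth valley
    if k not in('vial','stand'):
        best=[]
        for yaw in np.radians(np.arange(60,121,2)):
            u=np.array([-np.sin(yaw),np.cos(yaw)]); s=(P[:,:2]-np.array(r[0])/1000)@u
            co=np.polyfit(abs(s)[abs(s)<.022],P[abs(s)<.022,2],1,full=True); best.append((co[1][0],np.degrees(yaw)))
        print('  valley yaw',min(best)[1])
rel((.45,-.15,.35),Rt(np.pi/2,90));
E
```

```text
red [ 435.3 -143.8] [59.8 51.9] 80.6
  valley yaw 82.0
blue [ 432.1 -380.7] [60.2 51.8] 82.0
  valley yaw 86.0
green [ 573.8 -368.4] [61.1 53.3] 85.9
  valley yaw 84.0
yellow [ 575.2 -121.9] [51.7 58.8] 0.6
  valley yaw 88.0
vial [677.8   8.8] [40.4 40.7] 27.0
stand [678.  171.1] [50.4 51.3] 9.1
 shift [ 1.845 -1.634 -0.509] turn [-0.    -0.    -0.772]
```

```bash
python3 -m inch '[[0.3,-0.3,-0.6,0,0,-0.2,1],[0.9,-0.8,-0.6,0,0,-0.4,1],[0.9,-0.8,-0.6,0,0,-0.4,1],[0.9,-0.8,-0.6,0,0,-0.4,1],[0.9,-0.8,-0.6,0,0,-0.4,1],[0.9,-0.8,-0.6,0,0,-0.4,1]]' 40
python3 - <<'E'
from h import *
rel((.45,-.12,.36),Rt(np.pi/2,90)); print(tool()[2]['qpos'].round(2))
E
```

```text
clock: 1.15
position: [0.3326, -0.3711, 0.3693]
tool_rot: [3.14, 0.0, 0.989]
force: [-0.5, -0.5, -0.1]
grip_width: 0.0857
finger_force: 0.0
 shift [ 1.372 -0.2    0.046] turn [ 0.001  0.    -0.37 ]
[ 0.94  0.21 -0.27  1.75  0.06  1.19  0.08]
```

```bash
python3 -m inch '[[0.7,-0.15,0,0,0,-0.37,1],[1,-0.15,0,0,0,-0.37,1],[1,-0.15,0,0,0,-0.37,1],[1,-0.15,0,0,0,-0.37,1],[1,-0.15,0,0,0,-0.37,1]]'; python3 -m inch '[[0.3,0,0.2,0,0.1,0,1],[0.3,0,0,0,0.3,0,1],[0.3,0,0,0,0.5,0,1],[0.3,0,0,0,0.7,0,1],[0.3,0,0,0,0.8,0,1],[0.3,0,0,0,0.8,0,1],[0.3,0,0,0,0.8,0,1],[0.3,0,0,0,0.8,0,1]]'
python3 - <<'E'
from h import *
s=tool()[2]; print(s['qpos'].round(2)); print(R.from_euler('xyz',s['tool_rot']).as_matrix().round(2))
E
```

```text
clock: 1.78
position: [0.4168, -0.1896, 0.3681]
tool_rot: [-3.141, -0.0, 1.567]
force: [-0.7, -0.7, -0.2]
grip_width: 0.0857
finger_force: 0.0
clock: 2.78
position: [0.4163, -0.1317, 0.3659]
tool_rot: [-3.128, -1.259, 1.549]
force: [-0.1, 0.0, -0.4]
grip_width: 0.0851
finger_force: 0.0
[ 1.07  0.64 -0.54  1.75 -0.7   1.62  0.76]
[[ 0.01  1.    0.01]
 [ 0.31 -0.01  0.95]
 [ 0.95 -0.   -0.31]]
```

```bash
cat >> h.py <<'E'
def plan(xy,h=.124,d=np.pi/2,a=18,back=.09):
    G=Rt(d,a); p=np.array([*xy,h])+.002*G[:,2]
    rel(p-back*G[:,2],G,'pre'); rel(p,G,'grasp'); print(tool()[2]['qpos'].round(2))
def post(c,n='top'):
    f=grab(n); w=cloud(f)
    m=(np.hypot(w[...,0]-c[0],w[...,1]-c[1])<.07)&(w[...,2]>.138)&(w[...,2]<.16)
    P=w[m]; print('post',len(P),P.mean(0).round(4) if len(P) else None, ((P.min(0)+P.max(0))/2).round(4) if len(P) else None); return P
E
python3 - <<'E'
from h import *
for c in((.452,.121),(.592,.122),(.434,.308),(.581,.297)):post(c); post(c,'scene')
plan((.452,.121))
E
```

```text
post 46 [0.4519 0.1209 0.1488] [0.452  0.1221 0.1475]
post 57 [0.4551 0.1214 0.148 ] [0.4516 0.1218 0.1455]
post 47 [0.5912 0.1211 0.1499] [0.592  0.1219 0.1516]
post 69 [0.5946 0.1214 0.1481] [0.5932 0.1224 0.1461]
post 48 [0.4332 0.3082 0.15  ] [0.433  0.31   0.1507]
post 55 [0.4365 0.3087 0.1472] [0.4351 0.3111 0.1452]
post 48 [0.5812 0.2966 0.1488] [0.5817 0.2975 0.149 ]
post 67 [0.5835 0.2968 0.1472] [0.5814 0.2984 0.1455]
pre shift [-0.775  0.171  1.129] turn [ 0.002  0.002 -0.   ]
grasp shift [-0.774  0.17   1.579] turn [ 0.002  0.002 -0.   ]
[ 1.07  0.64 -0.54  1.74 -0.7   1.62  0.76]
```

```bash
python3 -m inch '[[-0.2,0.1,0.3,0,0,0,1],[-0.5,0.17,0.6,0,0,0,1],[-0.77,0.17,0.9,0,0,0,1],[-0.77,0.17,1,0,0,0,1],[-0.77,0.17,1,0,0,0,1],[-0.77,0.17,1,0,0,0,1],[-0.77,0.17,1,0,0,0,1]]'
python3 - <<'E'
from h import *
post((.452,.121));plan((.452,.121))
E
```

```text
clock: 4.05
position: [0.4521, 0.0121, 0.1608]
tool_rot: [3.136, -1.255, 1.571]
force: [0.0, 0.3, 0.1]
grip_width: 0.0856
finger_force: 0.0
post 46 [0.4519 0.1208 0.1494] [0.4519 0.1222 0.15  ]
pre shift [-0.006 -0.001  0.134] turn [ 0.003  0.001 -0.   ]
grasp shift [-0.006 -0.003  0.584] turn [ 0.003  0.001 -0.   ]
[ 0.87  0.94 -0.58  1.95 -0.76  1.09  0.99]
```

```bash
python3 -m inch '[[0,0,0.25,0,0,0,1],[0,0,0.45,0,0,0,1],[0,0,0.58,0,0,0,1],[0,0,0.58,0,0,0,1],[0,0,0.58,0,0,0,0],[0,0,0.58,0,0,0,0],[0,0,0.58,0,0,0,0],[0,0,0.58,0,0,0,0],[0,0,0.58,0,0,0,0],[0,0,0.58,0,0,0,0]]' 50
python3 - <<'E'
from h import *
f=grab('wrist'); save(f,'pics/w1.png'); print(tool()[2]['qpos'].round(2))
E
```

```text
clock: 5.35
position: [0.452, 0.1237, 0.1244]
tool_rot: [3.141, -1.257, 1.568]
force: [0.6, -2.6, 5.8]
grip_width: 0.0267
finger_force: 49.1
[ 0.75  1.04 -0.68  2.06 -0.91  0.83  1.09]
```

View pics/w1.png

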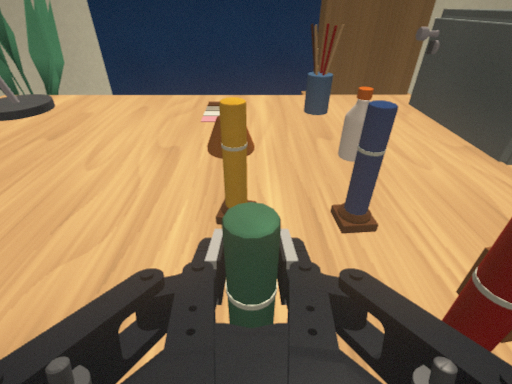

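```bash
cat >> h.py <<'E'
CR={'red':(.4355,-.1438,81.5),'blue':(.432,-.3807,83.5),'green':(.5738,-.3684,85),'yellow':(.5755,-.122,89.5)}
def place(c,off=.057,a=108,heights=(.15,.06,.05),flip=0):
    x,y,yaw=CR[c]; d=np.radians(yaw); G=Rt(d,a); h=np.array([np.cos(d),np.sin(d),0])
    for z in heights: rel(np.array([x,y,z])+off*h+.002*G[:,2],G,z)
    q,r,s=tool(); print(q.round(4),s['qpos'].round(2),s['grip_width'].round(4))
E
python3 -m inch '[[0.2,0,-0.05,0,0,0,0],[0.4,0,-0.13,0,0,0,0],[0.6,0,-0.25,0,-0.1,0,0],[0.6,0,-0.35,0,-0.2,0,0],[0.6,0,-0.5,0,-0.3,0,0],[0.6,0,-0.6,0,-0.4,0,0],[0.6,0,-0.7,0,-0.5,0,0],[0.6,0,-0.8,0,-0.6,0,0],[0.6,0,-0.9,0,-0.7,0,0],[0.6,0,-1,0,-0.8,0,0],[0.6,0,-1,0,-0.9,0,0],[0.6,0,-1,0,-1,0,0],[0.6,0,-1,0,-1,0,0]]'; python3 -c "
from h import *
place('green')"
```

```text
clock: 7.02
position: [0.4513, -0.0272, 0.2996]
tool_rot: [-3.141, 0.315, 1.573]
force: [0.1, -0.3, -1.2]
grip_width: 0.0265
finger_force: 49.3
0.15 shift [-1.121  0.635  1.162] turn [0.017 0.001 0.054]
0.06 shift [-0.982  0.636  1.59 ] turn [0.017 0.001 0.054]
0.05 shift [-0.966  0.636  1.637] turn [0.017 0.001 0.054]Traceback (most recent call last):
  File "<string>", line 3, in <module>
    place('green')
    ~~~~~^^^^^^^^^
  File "h.py", line 40, in place
    q,r,s=tool(); print(q.round(4),s['qpos'].round(2),s['grip_width'].round(4))
                                                      ^^^^^^^^^^^^^^^^^^^^^
AttributeError: 'float' object has no attribute 'round'
```

```bash
sed -i "s/s\['grip_width'\].round(4)/round(s['grip_width'],4)/" h.py
python3 -m inch '[[-0.3,0.2,0,0,0,0.05,0],[-0.6,0.4,0.1,0.02,0,0.05,0],[-0.9,0.63,0.3,0.02,0,0.05,0],[-1,0.63,0.6,0.02,0,0.05,0],[-1,0.63,0.8,0.02,0,0.05,0],[-1,0.63,0.9,0.02,0,0.05,0],[-1,0.63,0.9,0.02,0,0.05,0],[-1,0.63,0.9,0.02,0,0.05,0],[-1,0.63,0.9,0.02,0,0.05,0]]'
python3 - <<'E'
from h import *
place('green')
f=grab('scene'); a=f['img'][150:300,80:280]
cv2.imwrite('pics/s2.png',cv2.resize(a,None,fx=3,fy=3,interpolation=2)[:,:,::-1])
f=grab('wrist'); save(f,'pics/w2.png')
E
```

```text
clock: 8.15
position: [0.5771, -0.2753, 0.1923]
tool_rot: [-3.138, 0.314, 1.485]
force: [0.4, 0.5, -1.5]
grip_width: 0.0264
finger_force: 49.5
0.15 shift [-0.106  0.025  0.267] turn [-0.002  0.     0.001]
0.06 shift [0.033 0.026 0.695] turn [-0.002  0.     0.001]
0.05 shift [0.049 0.026 0.742] turn [-0.002  0.     0.001]
[ 0.5771 -0.2753  0.1923] [ 0.33  0.59 -0.19  1.69  0.54  0.92 -0.25] 0.0264
```

View pics/w2.png

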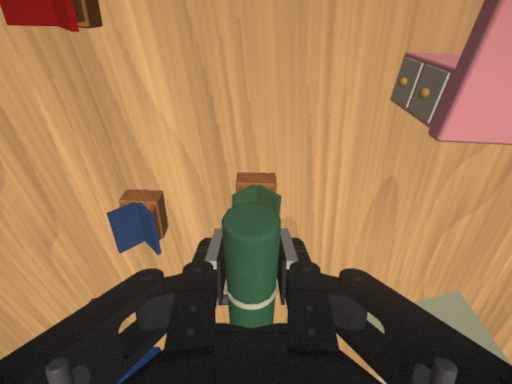

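```bash
python3 -m inch '[[-0.08,0.025,0.2,0,0,0,0],[-0.04,0.025,0.4,0,0,0,0],[0,0.025,0.55,0,0,0,0],[0.02,0.025,0.64,0,0,0,0],[0.03,0.025,0.69,0,0,0,0],[0.035,0.025,0.7,0,0,0,0],[0.04,0.025,0.71,0,0,0,0],[0.04,0.025,0.71,0,0,0,0]]'
python3 - <<'E'
from h import *
place('green')
f=grab('scene'); a=f['img'][180:300,80:240]
cv2.imwrite('pics/s3.png',cv2.resize(a,None,fx=4,fy=4,interpolation=2)[:,:,::-1])
E
```

```text
clock: 9.25
position: [0.5779, -0.3123, 0.0538]
tool_rot: [-3.137, 0.315, 1.485]
force: [0.6, 0.4, -0.9]
grip_width: 0.0267
finger_force: 49.7
0.15 shift [-0.145  0.002 -0.449] turn [-0.003  0.     0.001]
0.06 shift [-0.006  0.004 -0.021] turn [-0.003  0.     0.001]
0.05 shift [0.009 0.004 0.027] turn [-0.003  0.     0.001]
[ 0.5779 -0.3123  0.0538] [ 0.34  0.8  -0.12  1.72  0.65  0.69 -0.35] 0.0267
```

View pics/s3.png

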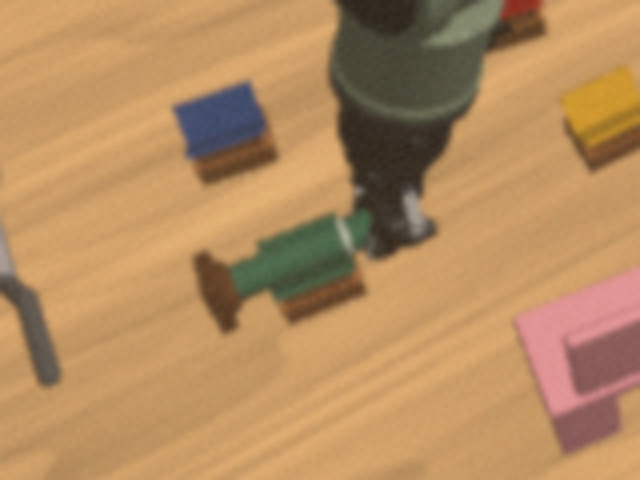

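```bash
python3 -m inch '[[0.005,0.004,0.01,0,0,0,0],[0.01,0.004,0.02,0,0,0,0],[0.01,0.004,0.025,0,0,0,0],[0.01,0.004,0.025,0,0,0,0]]'; python3 -c "
from h import *
place('green')"
```

```text
clock: 9.8
position: [0.5791, -0.3118, 0.049]
tool_rot: [-3.137, 0.315, 1.484]
force: [-3.8, 7.0, 17.4]
grip_width: 0.0263
finger_force: 51.8
0.15 shift [-0.156 -0.004 -0.47 ] turn [-0.003  0.     0.001]
0.06 shift [-0.016 -0.002 -0.042] turn [-0.003  0.     0.001]
0.05 shift [-0.001 -0.002  0.005] turn [-0.003  0.     0.001]
[ 0.5791 -0.3118  0.049 ] [ 0.33  0.8  -0.11  1.72  0.65  0.68 -0.36] 0.0263
```

```bash
python3 -m inch '[[0,0,-0.003,0,0,0,0.3],[0,0,-0.003,0,0,0,0.45],[0,0,-0.003,0,0,0,0.6],[0,0,-0.003,0,0,0,0.7],[0,0,-0.003,0,0,0,0.8],[0,0,-0.003,0,0,0,0.8],[0,0,-0.15,0,0,0,0.8],[0,0,-0.35,0,0,0,1],[0,0,-0.6,0,0,0,1],[0,0,-0.9,0,0,0,1],[0,0,-0.9,0,0,0,1]]'
cat >> h.py <<'E'
def check(c):
    x,y,yaw=CR[c]; d=np.radians(yaw); h=np.array([np.cos(d),np.sin(d)]); n=np.array([-h[1],h[0]])
    w=cloud(grab('top')); D=w[...,:2]-np.array([x,y]); s=D@h; t=D@n
    m=(abs(s)<.13)&(abs(t)<.035)&(w[...,2]>.035)&(w[...,2]<.09); 
    print(c,'extent s',s[m].min().round(3),s[m].max().round(3))
    for a in np.arange(-.09,.1,.02):
        k=m&(abs(s-a)<.01)&(abs(t)<.02)
        if k.sum()>2: print('  s%.2f zmax %.3f tmean %.3f'%(a,np.percentile(w[k][:,2],90),t[k&(w[...,2]>.05)].mean()))
E
python3 - <<'E'
from h import *
check('green'); plan((.592,.122)); print(tool()[0])
for c in((.592,.122),(.434,.308),(.581,.297)):post(c)
f=grab('scene'); save(f,'pics/s4.png')
E
```

```text
clock: 11.18
position: [0.5863, -0.2555, 0.2235]
tool_rot: [3.14, 0.315, 1.484]
force: [1.3, -1.0, -1.4]
grip_width: 0.0854
finger_force: 0.0
green extent s -0.071 0.055
  s-0.07 zmax 0.077 tmean 0.001
  s-0.05 zmax 0.072 tmean 0.002
  s-0.03 zmax 0.064 tmean 0.002
  s-0.01 zmax 0.065 tmean 0.000
  s0.01 zmax 0.065 tmean 0.001
  s0.03 zmax 0.065 tmean 0.001
  s0.05 zmax 0.066 tmean -0.002
pre shift [ 1.506 -0.093 -0.123] turn [ 0.027  1.    -0.056]
grasp shift [ 1.955 -0.13  -0.123] turn [ 0.027  1.    -0.056]
[ 0.31  0.56 -0.2   1.66  0.51  0.98 -0.25]
[ 0.58505566 -0.25625668  0.22102886]
post 48 [0.591  0.121  0.1493] [0.5918 0.122  0.148 ]
post 51 [0.4334 0.3076 0.1494] [0.4331 0.3084 0.148 ]
post 48 [0.5808 0.2959 0.1498] [0.5821 0.2957 0.1492]
```

View pics/s4.png

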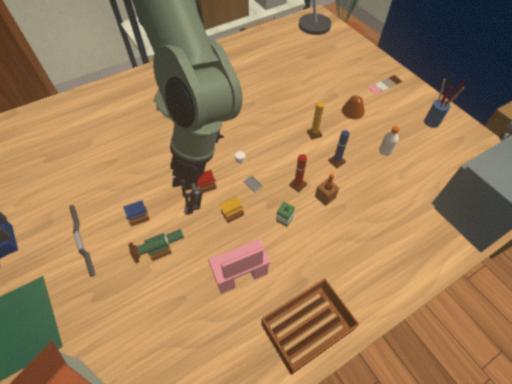

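```bash
python3 -m inch '[[0.2,0,-0.2,0,0.1,0,1],[0.4,0,-0.4,0,0.2,0,1],[0.6,-0.05,-0.5,0.01,0.3,-0.02,1],[0.7,-0.05,-0.5,0.01,0.4,-0.03,1],[0.8,-0.09,-0.5,0.02,0.5,-0.04,1],[0.9,-0.09,-0.5,0.02,0.6,-0.05,1],[1,-0.09,-0.5,0.02,0.7,-0.06,1],[1,-0.09,-0.5,0.03,0.8,-0.06,1],[1,-0.09,-0.5,0.03,0.9,-0.06,1],[1,-0.09,-0.5,0.03,1,-0.06,1],[1,-0.09,-0.5,0.03,1,-0.06,1],[1,-0.09,-0.5,0.03,1,-0.06,1]]'
python3 - <<'E'
from h import *
post((.592,.122));plan((.592,.122))
E
```

```text
clock: 12.92
position: [0.586, -0.0343, 0.2527]
tool_rot: [-3.127, -1.255, 1.564]
force: [0.4, 0.3, 0.5]
grip_width: 0.0856
finger_force: 0.0
post 48 [0.5911 0.1209 0.1491] [0.5918 0.1219 0.1481]
pre shift [-0.372  0.034  0.502] turn [-0.006  0.001 -0.001]
grasp shift [-0.371  0.038  0.952] turn [-0.006  0.001 -0.001]
[ 0.9   0.99 -0.8   1.55 -0.58  1.27  0.55]
```

```bash
python3 -m inch '[[-0.2,0.035,0.2,0,0,0,1],[-0.37,0.035,0.4,0,0,0,1],[-0.37,0.035,0.5,0,0,0,1],[-0.37,0.035,0.7,0,0,0,1],[-0.37,0.037,0.85,0,0,0,1],[-0.37,0.037,0.95,0,0,0,1],[-0.37,0.037,0.95,0,0,0,1],[-0.37,0.037,0.95,0,0,0,0],[-0.37,0.037,0.95,0,0,0,0],[-0.37,0.037,0.95,0,0,0,0],[-0.37,0.037,0.95,0,0,0,0],[-0.37,0.037,0.95,0,0,0,0],[-0.37,0.037,0.95,0,0,0,0]]'; python3 -c "
from h import *
plan((.592,.122))"
```

```text
clock: 14.6
position: [0.5917, 0.1232, 0.1237]
tool_rot: [-3.127, -1.258, 1.563]
force: [0.1, -0.8, 3.8]
grip_width: 0.0264
finger_force: 49.2
pre shift [ 0.001 -0.002 -0.446] turn [-0.005 -0.001 -0.001]
grasp shift [-0.     0.002  0.004] turn [-0.005 -0.001 -0.001]
[ 0.72  1.18 -0.83  1.69 -0.62  0.89  0.69]
```

```bash
python3 -m inch '[[0.2,0,-0.05,0,0,0,0],[0.4,0,-0.13,0,0,0,0],[0.6,0,-0.25,0,-0.1,0,0],[0.6,0,-0.35,0,-0.2,0,0],[0.6,0,-0.5,0,-0.3,0,0],[0.6,0,-0.6,0,-0.4,0,0],[0.6,0,-0.7,0,-0.5,0,0],[0.6,0,-0.8,0,-0.6,0,0],[0.6,0,-0.9,0,-0.7,0,0],[0.6,0,-1,0,-0.8,0,0],[0.6,0,-1,0,-0.9,0,0],[0.6,0,-1,0,-1,0,0],[0.6,0,-1,0,-1,0,0]]'; python3 -c "
from h import *
place('red',.0563)"
```

```text
clock: 16.23
position: [0.5931, -0.0267, 0.2983]
tool_rot: [-3.135, 0.313, 1.586]
force: [-0.1, 0.3, -1.8]
grip_width: 0.0264
finger_force: 49.2
0.15 shift [-0.053 -0.746  0.812] turn [ 0.028 -0.     0.099]
0.06 shift [ 0.086 -0.743  1.24 ] turn [ 0.028 -0.     0.099]
0.05 shift [ 0.101 -0.743  1.288] turn [ 0.028 -0.     0.099]
[ 0.5931 -0.0267  0.2983] [-0.02  0.45 -0.27  1.62  0.45  1.21 -0.45] 0.0264
```

```bash
python3 -m inch '[[-0.05,-0.3,0,0.01,0,0.05,0],[-0.05,-0.6,0.1,0.03,0,0.1,0],[-0.05,-0.74,0.4,0.03,0,0.1,0],[-0.05,-0.74,0.7,0.03,0,0.1,0],[-0.05,-0.74,0.8,0.03,0,0.1,0],[-0.05,-0.74,0.8,0.03,0,0.1,0]]'
python3 - <<'E'
from h import *
place('red',.0563)
f=grab('wrist'); save(f,'pics/w5.png')
E
```

```text
clock: 16.98
position: [0.4441, -0.0907, 0.1497]
tool_rot: [-3.137, 0.313, 1.413]
force: [0.4, -0.3, -1.1]
grip_width: 0.0268
finger_force: 49.6
0.15 shift [ 0.011 -0.004  0.005] turn [-0.005 -0.001 -0.006]
0.06 shift [ 0.15  -0.002  0.433] turn [-0.005 -0.001 -0.006]
0.05 shift [ 0.165 -0.001  0.481] turn [-0.005 -0.001 -0.006]
[ 0.4441 -0.0907  0.1497] [ 0.02  0.45 -0.2   2.11  0.56  0.78 -0.76] 0.0268
```

View pics/w5.png

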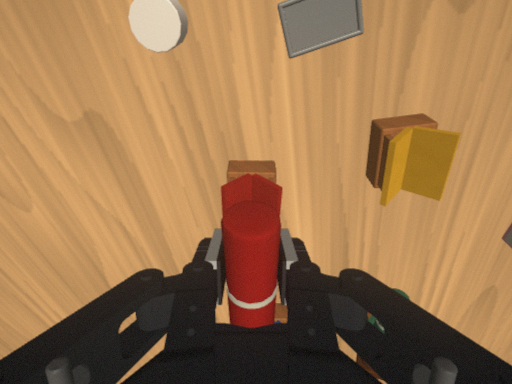

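The V notch (252,184) lines up with the post axis (252), so I'll lower it.

```bash
python3 -m inch '[[0.05,-0.003,0.15,0,0,0,0],[0.1,-0.003,0.3,0,0,0,0],[0.14,-0.003,0.4,0,0,0,0],[0.15,-0.003,0.43,0,0,0,0],[0.155,-0.003,0.45,0,0,0,0],[0.16,-0.002,0.465,0,0,0,0],[0.165,-0.002,0.475,0,0,0,0],[0.165,-0.002,0.48,0,0,0,0],[0.165,-0.002,0.48,0,0,0,0]]'; python3 -c "
from h import *
place('red',.0563)"
```

```text
clock: 18.15
position: [0.4449, -0.0878, 0.0499]
tool_rot: [-3.141, 0.313, 1.414]
force: [-5.6, 5.4, 13.6]
grip_width: 0.0265
finger_force: 51.4
0.15 shift [-0.157 -0.005 -0.465] turn [-0.002 -0.001 -0.005]
0.06 shift [-0.018 -0.005 -0.037] turn [-0.002 -0.001 -0.005]
0.05 shift [-0.003 -0.005  0.01 ] turn [-0.002 -0.001 -0.005]
[ 0.4449 -0.0878  0.0499] [-0.06  0.64 -0.11  2.16  0.73  0.56 -0.97] 0.0265
```

```bash
python3 -m inch '[[0,0,-0.003,0,0,0,0.3],[0,0,-0.003,0,0,0,0.45],[0,0,-0.003,0,0,0,0.6],[0,0,-0.003,0,0,0,0.7],[0,0,-0.003,0,0,0,0.8],[0,0,-0.003,0,0,0,0.8],[0,0,-0.15,0,0,0,0.8],[0,0,-0.35,0,0,0,1],[0,0,-0.6,0,0,0,1],[0,0,-0.9,0,0,0,1],[0,0,-0.9,0,0,0,1]]'
python3 - <<'E'
from h import *
plan((.433,.3085))
for c in((.433,.308),(.581,.297)):post(c)
E
```

```text
clock: 19.52
position: [0.4555, -0.0319, 0.2238]
tool_rot: [3.137, 0.311, 1.414]
force: [-0.1, -0.6, 1.0]
grip_width: 0.0852
finger_force: 0.0
pre shift [ 1.301 -0.312 -0.038] turn [ 0.053  0.996 -0.096]
grasp shift [ 1.746 -0.379 -0.035] turn [ 0.053  0.996 -0.096]
[-0.04  0.35 -0.27  2.02  0.45  0.98 -0.75]
post 51 [0.4333 0.3076 0.1486] [0.433  0.3085 0.1463]
post 46 [0.5805 0.2967 0.1489] [0.5817 0.2974 0.1473]
```

```bash
python3 -m inch '[[0.2,0,-0.1,0,0.1,0,1],[0.4,-0.1,-0.3,0,0.2,0,1],[0.5,-0.15,-0.4,0.01,0.3,-0.02,1],[0.6,-0.2,-0.4,0.02,0.4,-0.03,1],[0.7,-0.2,-0.4,0.02,0.5,-0.05,1],[0.8,-0.3,-0.4,0.03,0.6,-0.06,1],[0.9,-0.3,-0.4,0.03,0.7,-0.07,1],[1,-0.3,-0.4,0.04,0.8,-0.08,1],[1,-0.3,-0.4,0.05,0.9,-0.09,1],[1,-0.3,-0.4,0.05,1,-0.1,1],[1,-0.3,-0.4,0.05,1,-0.1,1]]'
python3 - <<'E'
from h import *
check('red')
post((.433,.308)); plan((.433,.3085))
E
```

```text
clock: 21.0
position: [0.4276, 0.1875, 0.2326]
tool_rot: [-3.115, -1.266, 1.543]
force: [-0.7, -0.2, 0.7]
grip_width: 0.0852
finger_force: 0.0Traceback (most recent call last):
  File "<stdin>", line 2, in <module>
  File "h.py", line 45, in check
    print(c,'extent s',s[m].min().round(3),s[m].max().round(3))
                       ~~~~~~~~^^
    return umr_minimum(a, axis, None, out, keepdims, initial, where)
ValueError: zero-size array to reduction operation minimum which has no identity
```

Run:
```python
from h import *
post((.433,.308)); post((.433,.308),'scene'); plan((.433,.3085))
```

```text
post 51 [0.4329 0.3074 0.1484] [0.433  0.3086 0.1475]
post 52 [0.4361 0.3091 0.1475] [0.4323 0.3091 0.1449]
pre shift [-0.345  0.026  0.301] turn [-0.001 -0.     0.001]
grasp shift [-0.345  0.027  0.751] turn [-0.001 -0.     0.001]
[ 0.81  0.86 -0.94  2.17 -0.99  0.74  0.93]
```

```bash
python3 -m inch '[[-0.2,0.027,0.1,0,0,0,1],[-0.345,0.027,0.2,0,0,0,1],[-0.345,0.027,0.3,0,0,0,1],[-0.345,0.027,0.45,0,0,0,1],[-0.345,0.027,0.6,0,0,0,1],[-0.345,0.027,0.6,0,0,0,1]]'
python3 - <<'E'
from h import *
plan((.433,.3088))
E
```

```text
clock: 21.9
position: [0.4329, 0.2834, 0.1336]
tool_rot: [3.133, -1.258, 1.584]
force: [-0.4, 0.4, 0.3]
grip_width: 0.0855
finger_force: 0.0
pre shift [-0.006 -0.001 -0.304] turn [-0.002 -0.001  0.003]
grasp shift [-0.007  0.001  0.146] turn [-0.002 -0.001  0.003]
[ 0.65  1.19 -1.02  2.17 -1.12  0.38  1.17]
```

```bash
python3 -m inch '[[-0.005,0,0.08,0,0,0,1],[-0.006,0,0.146,0,0,0,1],[-0.006,0,0.146,0,0,0,1],[-0.006,0,0.146,0,0,0,0],[-0.006,0,0.146,0,0,0,0],[-0.006,0,0.146,0,0,0,0],[-0.006,0,0.146,0,0,0,0],[-0.006,0,0.146,0,0,0,0],[-0.006,0,0.146,0,0,0,0]]'
python3 - <<'E'
from h import *
plan((.433,.3088))
E
```

```text
clock: 23.02
position: [0.4336, 0.3092, 0.1229]
tool_rot: [3.14, -1.262, 1.573]
force: [1.8, -1.4, 3.8]
grip_width: 0.0266
finger_force: 49.2
pre shift [ 0.007 -0.003 -0.443] turn [-0.    -0.003  0.001]
grasp shift [ 0.004 -0.003  0.007] turn [-0.    -0.003  0.001]
[ 0.63  1.26 -1.07  2.16 -1.16  0.29  1.22]
```

```bash
python3 -m inch '[[0.2,0,-0.05,0,0,0,0],[0.4,0,-0.13,0,0,0,0],[0.6,0,-0.25,0,-0.1,0,0],[0.6,0,-0.35,0,-0.2,0,0],[0.6,0,-0.5,0,-0.3,0,0],[0.6,0,-0.6,0,-0.4,0,0],[0.6,0,-0.7,0,-0.5,0,0],[0.6,0,-0.8,0,-0.6,0,0],[0.6,0,-0.9,0,-0.7,0,0],[0.6,0,-1,0,-0.8,0,0],[0.6,0,-1,0,-0.9,0,0],[0.6,0,-1,0,-1,0,0],[0.6,0,-1,0,-1,0,0]]'; python3 -c "
from h import *
place('yellow',.0555)"
```

```text
clock: 24.65
position: [0.4327, 0.1574, 0.297]
tool_rot: [-3.14, 0.311, 1.577]
force: [-0.2, 0.0, -1.3]
grip_width: 0.0267
finger_force: 49.4
0.15 shift [-0.845  0.711  1.052] turn [ 0.002 -0.002  0.009]
0.06 shift [-0.708  0.711  1.481] turn [ 0.002 -0.002  0.009]
0.05 shift [-0.693  0.711  1.528] turn [ 0.002 -0.002  0.009]
[0.4327 0.1574 0.297 ] [-0.31  0.31 -0.41  1.86  0.38  1.23 -0.89] 0.0267
```

```bash
python3 -m inch '[[-0.3,0.2,0.1,0,0,0,0],[-0.6,0.5,0.3,0,0,0,0],[-0.8,0.71,0.5,0,0,0.01,0],[-0.83,0.71,0.7,0,0,0.01,0],[-0.83,0.71,0.85,0,0,0.01,0],[-0.83,0.71,0.95,0,0,0.01,0],[-0.83,0.71,1,0,0,0.01,0],[-0.83,0.71,1,0,0,0.01,0],[-0.83,0.71,1,0,0,0.01,0]]'
python3 - <<'E'
from h import *
place('yellow',.0555)
f=grab('wrist'); save(f,'pics/w6.png')
E
```

```text
clock: 25.78
position: [0.5762, -0.0633, 0.159]
tool_rot: [3.135, 0.309, 1.555]
force: [0.5, -0.2, -1.4]
grip_width: 0.0264
finger_force: 49.4
0.15 shift [-0.001 -0.001  0.058] turn [ 0.003 -0.003 -0.004]
0.06 shift [ 0.135 -0.004  0.486] turn [ 0.003 -0.003 -0.004]
0.05 shift [ 0.15  -0.005  0.534] turn [ 0.003 -0.003 -0.004]
[ 0.5762 -0.0633  0.159 ] [ 0.01  0.58 -0.23  1.81  0.56  0.9  -0.59] 0.0264
```

View pics/w6.png

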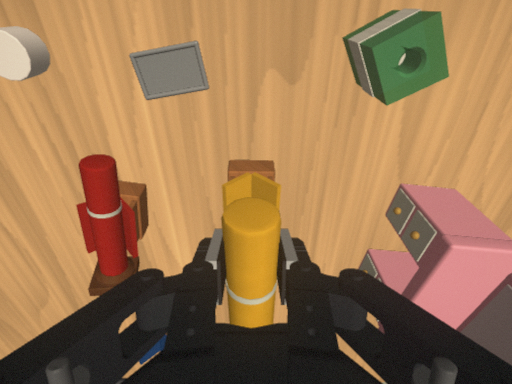

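The red post lies well in its cradle (105,215). The yellow post is lined up with its notch (252,182), so I'll lower it.

```bash
python3 -m inch '[[0.05,-0.003,0.2,0,0,0,0],[0.1,-0.003,0.35,0,0,0,0],[0.13,-0.003,0.44,0,0,0,0],[0.135,-0.003,0.48,0,0,0,0],[0.14,-0.004,0.5,0,0,0,0],[0.145,-0.005,0.515,0,0,0,0],[0.15,-0.005,0.527,0,0,0,0],[0.15,-0.005,0.532,0,0,0,0],[0.15,-0.005,0.532,0,0,0,0]]'; python3 -c "
from h import *
place('yellow',.0555)"
```

```text
clock: 26.95
position: [0.5771, -0.0665, 0.0497]
tool_rot: [3.132, 0.309, 1.555]
force: [-2.6, 7.2, 19.7]
grip_width: 0.0262
finger_force: 52.5
0.15 shift [-0.152 -0.001 -0.468] turn [ 0.005 -0.004 -0.004]
0.06 shift [-0.016 -0.005 -0.039] turn [ 0.005 -0.004 -0.004]
0.05 shift [-0.    -0.006  0.009] turn [ 0.005 -0.004 -0.004]
[ 0.5771 -0.0665  0.0497] [-0.04  0.75 -0.16  1.86  0.67  0.71 -0.73] 0.0262
```

```bash
python3 -m inch '[[0,0,-0.004,0,0,0,0.3],[0,0,-0.004,0,0,0,0.45],[0,0,-0.004,0,0,0,0.6],[0,0,-0.004,0,0,0,0.7],[0,0,-0.004,0,0,0,0.8],[0,0,-0.004,0,0,0,0.8],[0,0,-0.15,0,0,0,0.8],[0,0,-0.35,0,0,0,1],[0,0,-0.6,0,0,0,1],[0,0,-0.9,0,0,0,1],[0,0,-0.9,0,0,0,1]]'
python3 - <<'E'
from h import *
plan((.5817,.297))
for c in((.581,.297),):post(c)
E
```

```text
clock: 28.32
position: [0.5769, -0.0109, 0.223]
tool_rot: [3.13, 0.308, 1.555]
force: [0.4, -1.0, -1.1]
grip_width: 0.0859
finger_force: 0.0
pre shift [1.177 0.006 0.003] turn [ 0.011  0.996 -0.004]
grasp shift [ 1.627e+00 -1.000e-03  5.000e-03] turn [ 0.011  0.996 -0.004]
[-0.05  0.51 -0.27  1.75  0.5   1.04 -0.59]
post 47 [0.5811 0.296  0.1509] [0.5818 0.2963 0.1498]
```

```bash
python3 -m inch '[[0.2,0,-0.1,0,0.1,0,1],[0.4,0,-0.3,0,0.2,0,1],[0.5,0,-0.4,0,0.3,0,1],[0.6,0,-0.4,0.01,0.4,0,1],[0.7,0,-0.4,0.01,0.5,0,1],[0.8,0,-0.4,0.01,0.6,0,1],[0.9,0,-0.4,0.01,0.7,0,1],[0.9,0,-0.4,0.01,0.8,0,1],[0.9,0,-0.4,0.01,0.9,0,1],[0.9,0,-0.4,0.01,1,0,1],[0.9,0,-0.4,0.01,1,0,1]]'
python3 - <<'E'
from h import *
post((.581,.297));plan((.5817,.297))
E
```

```text
clock: 29.75
position: [0.5774, 0.1814, 0.2366]
tool_rot: [-3.09, -1.265, 1.511]
force: [0.4, -0.1, 0.8]
grip_width: 0.0853
finger_force: 0.0
post 49 [0.5807 0.2965 0.1483] [0.5819 0.2973 0.1491]
pre shift [-0.37   0.025  0.28 ] turn [ 0.003 -0.003 -0.009]
grasp shift [-0.372  0.023  0.73 ] turn [ 0.003 -0.003 -0.009]
[ 0.77  1.05 -1.06  1.8  -0.6   0.77  0.47]
```

```bash
python3 -m inch '[[-0.2,0.024,0.1,0,0,0,1],[-0.37,0.024,0.2,0,0,0,1],[-0.37,0.024,0.3,0,0,0,1],[-0.37,0.024,0.45,0,0,0,1],[-0.37,0.024,0.6,0,0,0,1],[-0.37,0.024,0.6,0,0,0,1]]'
python3 - <<'E'
from h import *
plan((.5817,.297))
E
```

```text
clock: 30.55
position: [0.5815, 0.2776, 0.1347]
tool_rot: [-3.126, -1.258, 1.553]
force: [-0.3, 0.2, 1.1]
grip_width: 0.0853
finger_force: 0.0
pre shift [-0.021  0.001 -0.331] turn [ 0.    -0.001 -0.003]
grasp shift [-0.021  0.001  0.119] turn [ 0.    -0.001 -0.003]
[ 0.6   1.25 -1.04  1.79 -0.59  0.54  0.58]
```

```bash
python3 -m inch '[[-0.015,0,0.06,0,0,0,1],[-0.02,0,0.117,0,0,0,1],[-0.02,0,0.117,0,0,0,1],[-0.02,0,0.117,0,0,0,0],[-0.02,0,0.117,0,0,0,0],[-0.02,0,0.117,0,0,0,0],[-0.02,0,0.117,0,0,0,0],[-0.02,0,0.117,0,0,0,0],[-0.02,0,0.117,0,0,0,0]]'; python3 -c "
from h import *
plan((.5817,.297))"
```

```text
clock: 31.68
position: [0.5827, 0.2959, 0.1225]
tool_rot: [-3.118, -1.261, 1.54]
force: [1.7, -0.8, 1.9]
grip_width: 0.0262
finger_force: 49.7
pre shift [ 0.011 -0.003 -0.437] turn [ 0.003 -0.003 -0.006]
grasp shift [ 0.009 -0.005  0.013] turn [ 0.003 -0.003 -0.006]
[ 0.58  1.28 -1.05  1.79 -0.6   0.5   0.59]
```

```bash
python3 -m inch '[[0.2,0,-0.05,0,0,0,0],[0.4,0,-0.13,0,0,0,0],[0.6,0,-0.25,0,-0.1,0,0],[0.6,0,-0.35,0,-0.2,0,0],[0.6,0,-0.5,0,-0.3,0,0],[0.6,0,-0.6,0,-0.4,0,0],[0.6,0,-0.7,0,-0.5,0,0],[0.6,0,-0.8,0,-0.6,0,0],[0.6,0,-0.9,0,-0.7,0,0],[0.6,0,-1,0,-0.8,0,0],[0.6,0,-1,0,-0.9,0,0],[0.6,0,-1,0,-1,0,0],[0.6,0,-1,0,-1,0,0]]'; python3 -c "
from h import *
place('blue',.055)"
```

```text
clock: 33.3
position: [0.5818, 0.1452, 0.2965]
tool_rot: [-3.132, 0.311, 1.572]
force: [-0.7, 0.0, -2.3]
grip_width: 0.0261
finger_force: 49.7
0.15 shift [-2.019 -0.706  1.434] turn [ 0.016 -0.002  0.069]
0.06 shift [-1.881 -0.702  1.863] turn [ 0.016 -0.002  0.069]
0.05 shift [-1.866 -0.702  1.911] turn [ 0.016 -0.002  0.069]
[0.5818 0.1452 0.2965] [-0.3   0.51 -0.27  1.53  0.4   1.31 -0.7 ] 0.0261
```

```bash
python3 -m inch '[[-0.3,-0.1,0.1,0,0,0,0],[-0.6,-0.3,0.2,0,0,0.03,0],[-0.9,-0.5,0.35,0.01,0,0.05,0],[-1,-0.7,0.4,0.02,0,0.07,0],[-1,-0.7,0.4,0.02,0,0.07,0],[-1,-0.7,0.4,0.02,0,0.07,0]]'; python3 -c "
from h import *
check('yellow');check('red')
place('blue',.055)"
```

```text
clock: 34.05
position: [0.441, -0.0724, 0.2837]
tool_rot: [-3.139, 0.309, 1.449]
force: [0.8, 1.1, -0.2]
grip_width: 0.0264
finger_force: 49.7
yellow extent s -0.07 0.077
  s-0.07 zmax 0.076 tmean 0.001
  s-0.05 zmax 0.071 tmean 0.002
  s-0.03 zmax 0.065 tmean 0.001
  s-0.01 zmax 0.066 tmean -0.000
  s0.01 zmax 0.066 tmean 0.001
  s0.03 zmax 0.066 tmean -0.000
  s0.05 zmax 0.068 tmean 0.000
  s0.07 zmax 0.068 tmean 0.001
red extent s -0.068 0.028
  s-0.05 zmax 0.072 tmean 0.017
  s-0.03 zmax 0.050 tmean -0.019
  s-0.01 zmax 0.055 tmean -0.001
  s0.01 zmax 0.051 tmean 0.000
  s0.03 zmax 0.048 tmean nan
0.15 shift [-1.005  0.137  1.031] turn [-0.003 -0.003 -0.004]
0.06 shift [-0.868  0.139  1.459] turn [-0.003 -0.003 -0.004]
0.05 shift [-0.853  0.139  1.507] turn [-0.003 -0.003 -0.004]
[ 0.442  -0.0712  0.2835] [-0.01  0.23 -0.2   2.    0.39  1.06 -0.54] 0.0264h.py:48: RuntimeWarning: Mean of empty slice.
  if k.sum()>2: print('  s%.2f zmax %.3f tmean %.3f'%(a,np.percentile(w[k][:,2],90),t[k&(w[...,2]>.05)].mean()))
  ret = ret.dtype.type(ret / rcount)
```

Red's profile looks wrong: the trough reads as empty. I'll look.

Run:
```python
from h import *
a=grab('top')['img'][160:280,200:400];b=grab('scene')['img'][130:270,100:300]
cv2.imwrite('pics/k.png',np.vstack([cv2.resize(x,None,fx=2.2,fy=2.2,interpolation=2) for x in(a,b)])[:,:,::-1])
```

```text
(no output)
```

View pics/k.png

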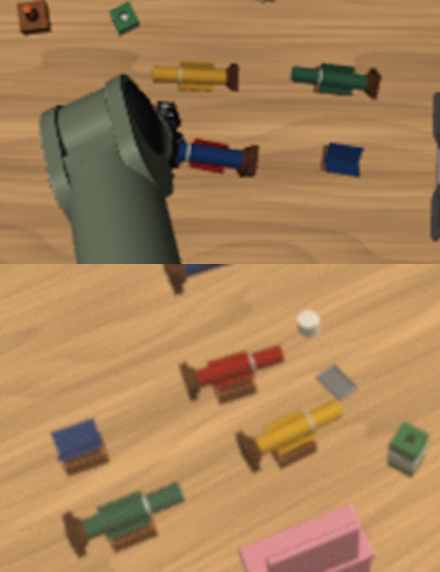

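False alarm: the blue post in the gripper was hiding the trough in the top view. In the scene view red, yellow and green all lie in place, so I'll carry on with blue.

```bash
python3 -m inch '[[-0.3,0.05,0,0,0,0,0],[-0.6,0.1,0.1,0,0,0,0],[-0.9,0.13,0.3,0,0,0,0],[-0.98,0.137,0.55,0,0,0,0],[-0.98,0.137,0.8,0,0,0,0],[-0.98,0.137,0.95,0,0,0,0],[-0.98,0.137,1,0,0,0,0],[-0.98,0.137,1,0,0,0,0]]'
python3 - <<'E'
from h import *
place('blue',.055)
f=grab('wrist'); save(f,'pics/w7.png')
E
```

```text
clock: 35.25
position: [0.4382, -0.3206, 0.1525]
tool_rot: [-3.137, 0.31, 1.451]
force: [0.7, 0.4, -0.3]
grip_width: 0.0263
finger_force: 49.7
0.15 shift [-0.022  0.003  0.03 ] turn [-0.004 -0.003 -0.004]
0.06 shift [0.115 0.005 0.459] turn [-0.004 -0.003 -0.004]
0.05 shift [0.131 0.005 0.507] turn [-0.004 -0.003 -0.004]
[ 0.4382 -0.3206  0.1525] [ 0.34  0.49  0.01  2.01  0.52  0.63 -0.19] 0.0263
```

View pics/w7.png

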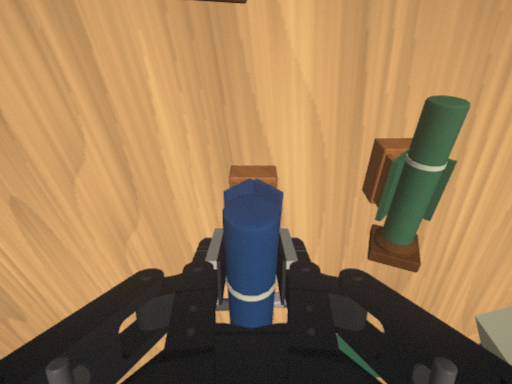

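```bash
python3 -m inch '[[0,0.003,0.18,0,0,0,0],[0.07,0.004,0.33,0,0,0,0],[0.1,0.005,0.42,0,0,0,0],[0.115,0.005,0.455,0,0,0,0],[0.12,0.005,0.475,0,0,0,0],[0.125,0.005,0.49,0,0,0,0],[0.13,0.005,0.5,0,0,0,0],[0.13,0.005,0.505,0,0,0,0],[0.13,0.005,0.505,0,0,0,0]]'; python3 -c "
from h import *
place('blue',.055)"
```

```text
clock: 36.42
position: [0.439, -0.3268, 0.0501]
tool_rot: [-3.141, 0.31, 1.45]
force: [-0.5, 8.7, 17.6]
grip_width: 0.0265
finger_force: 53.6
0.15 shift [-0.149 -0.005 -0.467] turn [-0.002 -0.003 -0.004]
0.06 shift [-0.012 -0.004 -0.038] turn [-0.002 -0.003 -0.004]
0.05 shift [ 0.003 -0.004  0.009] turn [-0.002 -0.003 -0.004]
[ 0.439  -0.3268  0.0501] [ 0.28  0.69  0.11  2.05  0.63  0.4  -0.34] 0.0265
```

Next I'll release blue, retreat and turn the tool to point straight down.

```bash
python3 -m inch '[[0,0,-0.004,0,0,0,0.3],[0,0,-0.004,0,0,0,0.45],[0,0,-0.004,0,0,0,0.6],[0,0,-0.004,0,0,0,0.7],[0,0,-0.004,0,0,0,0.8],[0,0,-0.004,0,0,0,0.8],[0,0,-0.15,0,0,0,0.8],[0,0,-0.35,0,0,0,1],[0,0,-0.6,0,0,0,1],[0,0,-0.9,0,0,0,1],[0.4,0,-1,0,0,0,1],[0.8,0.3,-1,0,0.1,0,1],[1,0.6,-1,0,0.2,0,1],[1,0.9,-0.9,0.02,0.2,-0.07,1],[1,0.9,-0.9,0.02,0.2,-0.07,1],[1,0.9,-0.9,0.02,0.2,-0.07,1],[1,0.9,-0.9,0.02,0.2,-0.07,1]]'
python3 - <<'E'
from h import *
for c in CR: check(c)
print(tool()[0],tool()[2]['qpos'].round(2))
rel((.6,.09,.3),Rt(np.pi/2,90))
E
```

```text
clock: 38.55
position: [0.6458, -0.1056, 0.1578]
tool_rot: [-3.089, -0.007, 1.552]
force: [-0.2, 0.1, -0.4]
grip_width: 0.0853
finger_force: 0.0
red extent s 0.053 0.08
  s0.05 zmax 0.062 tmean -0.001
  s0.07 zmax 0.067 tmean -0.002
blue extent s -0.07 0.079
  s-0.07 zmax 0.076 tmean -0.001
  s-0.05 zmax 0.071 tmean 0.002
  s-0.03 zmax 0.066 tmean 0.000
  s-0.01 zmax 0.065 tmean 0.000
  s0.01 zmax 0.065 tmean -0.001
  s0.03 zmax 0.067 tmean -0.000
  s0.05 zmax 0.067 tmean -0.002
  s0.07 zmax 0.064 tmean -0.001
green extent s -0.07 0.08
  s-0.07 zmax 0.076 tmean -0.001
  s-0.05 zmax 0.071 tmean 0.002
  s-0.03 zmax 0.065 tmean 0.002
  s-0.01 zmax 0.064 tmean 0.001
  s0.01 zmax 0.065 tmean 0.001
  s0.03 zmax 0.066 tmean 0.001
  s0.05 zmax 0.064 tmean 0.000
  s0.07 zmax 0.066 tmean 0.000
yellow extent s 0.033 0.077
  s0.03 zmax 0.061 tmean 0.001
  s0.05 zmax 0.065 tmean 0.000
  s0.07 zmax 0.067 tmean 0.001
[ 0.64601631 -0.10592978  0.15891636] [ 0.21  0.69 -0.21  1.54  0.16  0.98 -0.07]
 shift [ 0.98  -0.284 -0.685] turn [-0.032 -0.005 -0.012]
```

```bash
python3 -m inch '[[0,0,-0.3,0,0,0,1],[0.1,-0.1,-0.7,0,0,0,1],[0.5,-0.28,-0.8,-0.03,0,-0.01,1],[0.9,-0.28,-0.8,-0.03,0,-0.01,1],[0.98,-0.28,-0.8,-0.03,0,-0.01,1],[0.98,-0.28,-0.8,-0.03,0,-0.01,1],[0.98,-0.28,-0.8,-0.03,0,-0.01,1]]'
python3 - <<'E'
from h import *
for c in('red','yellow'): check(c)
f=grab('wrist'); save(f,'pics/w8.png'); w=cloud(f)
for c,z0,z1 in(((.678,.170),.1,.14),((.678,.171),.05,.0635),((.677,.009),.06,.08)):
    m=(np.hypot(w[...,0]-c[0],w[...,1]-c[1])<.05)&(w[...,2]>z0)&(w[...,2]<z1)
    P=w[m]; 
    if len(P)>5: r=cv2.minAreaRect((P[:,:2]*1000).astype(np.float32)); print(len(P),np.array(r[0]).round(1),np.array(r[1]).round(1),r[2],P.mean(0).round(4),np.percentile(P[:,2],[5,50,95]).round(4))
print(tool()[0],tool()[2]['qpos'].round(2))
E
```

```text
clock: 39.62
position: [0.6022, 0.09, 0.3226]
tool_rot: [-3.138, -0.007, 1.568]
force: [-0.1, -1.2, -1.0]
grip_width: 0.0853
finger_force: 0.0
red extent s -0.07 0.079
  s-0.07 zmax 0.075 tmean 0.000
  s-0.05 zmax 0.073 tmean 0.001
  s-0.03 zmax 0.065 tmean 0.001
  s-0.01 zmax 0.067 tmean 0.000
  s0.01 zmax 0.065 tmean 0.000
  s0.03 zmax 0.065 tmean -0.002
  s0.05 zmax 0.065 tmean -0.001
  s0.07 zmax 0.066 tmean -0.002
yellow extent s -0.07 0.077
  s-0.07 zmax 0.078 tmean 0.001
  s-0.05 zmax 0.069 tmean 0.001
  s-0.03 zmax 0.067 tmean 0.002
  s-0.01 zmax 0.066 tmean 0.001
  s0.01 zmax 0.066 tmean -0.001
  s0.03 zmax 0.065 tmean -0.000
  s0.05 zmax 0.065 tmean 0.000
  s0.07 zmax 0.066 tmean 0.000
177 [678.3 174.1] [12.9 13.3] 82.97041320800781 [0.6768 0.1741 0.1207] [0.1044 0.1236 0.1253]
1177 [678.5 174.5] [50.3 50. ] 8.923577308654785 [0.6763 0.1747 0.0594] [0.0579 0.0594 0.0609]
676 [678.4  12.3] [39.9 40.6] 26.939062118530273 [0.6781 0.0132 0.0653] [0.0633 0.0654 0.0667]
[0.60244218 0.08843738 0.32212465] [-0.04  0.44 -0.28  1.54  0.12  1.18 -0.35]
```

View pics/w8.png

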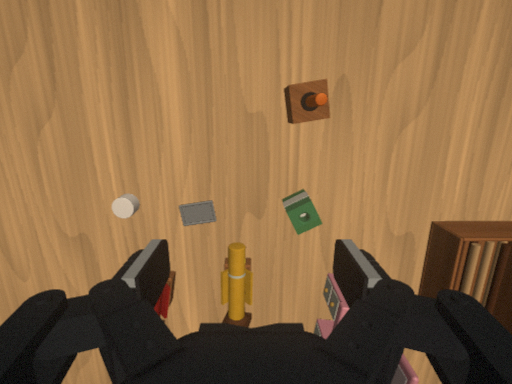

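All four posts are level and centred. The picture shows the stand with the applicator at (315,100) and the vial at (302,212). The stand-to-vial offset is about (0, -162) mm in both cameras, so I'll grasp the applicator handle now.

```bash
python3 - <<'E'
from h import *
G=Rt(np.pi/2,90); rel((.678,.1727,.2),G); rel((.678,.1727,.096),G)
E
python3 -m inch '[[0.2,0.2,0,0,0,0,1],[0.41,0.37,0.2,0,0,0,1],[0.42,0.38,0.5,0,0,0,1],[0.42,0.38,0.6,0,0,0,1],[0.42,0.38,0.6,0,0,0,1],[0.42,0.38,0.6,0,0,0,1]]'
python3 - <<'E'
from h import *
G=Rt(np.pi/2,90); rel((.678,.1727,.2),G); rel((.678,.1727,.096),G); print(tool()[2]['qpos'].round(2))
E
```

```text
shift [0.419 0.378 0.612] turn [-0.003 -0.005 -0.003]
 shift [0.415 0.38  1.132] turn [-0.003 -0.005 -0.003]
clock: 40.52
position: [0.6789, 0.1742, 0.2041]
tool_rot: [-3.139, -0.008, 1.567]
force: [-0.4, -0.0, 0.5]
grip_width: 0.0852
finger_force: 0.0
 shift [-0.008 -0.004  0.02 ] turn [-0.001 -0.005 -0.003]
 shift [-0.012 -0.003  0.54 ] turn [-0.001 -0.005 -0.003]
[-0.17  0.7  -0.27  1.41  0.19  1.06 -0.48]
```

```bash
python3 -m inch '[[-0.01,-0.003,0.2,0,-0.005,-0.003,1],[-0.01,-0.003,0.4,0,-0.005,-0.003,1],[-0.01,-0.003,0.54,0,-0.005,-0.003,1],[-0.01,-0.003,0.54,0,-0.005,-0.003,1],[-0.01,-0.003,0.54,0,-0.005,-0.003,0],[-0.01,-0.003,0.54,0,-0.005,-0.003,0],[-0.01,-0.003,0.54,0,-0.005,-0.003,0],[-0.01,-0.003,0.54,0,-0.005,-0.003,0],[-0.01,-0.003,0.54,0,-0.005,-0.003,0],[-0.01,-0.003,0.54,0,-0.005,-0.003,0],[-0.01,-0.003,0.54,0,-0.005,-0.003,0],[-0.01,-0.003,0.54,0,-0.005,-0.003,0]]' 40
python3 -m inch '[[0,0,-0.1,0,0,0,0],[0,0,-0.25,0,0,0,0],[0,0,-0.45,0,0,0,0],[0,0,-0.45,0,0,0,0],[0,0,-0.45,0,0,0,0]]'
python3 - <<'E'
from h import *
f=grab('wrist'); save(f,'pics/w9.png'); p,r,s=tool(); print(p,r,s['grip_width'])
E
```

```text
clock: 42.02
position: [0.6772, 0.1739, 0.095]
tool_rot: [-3.138, -0.0, 1.573]
force: [-1.4, -1.2, 6.5]
grip_width: 0.0131
finger_force: 38.9
clock: 42.65
position: [0.6773, 0.1737, 0.185]
tool_rot: [-3.138, 0.0, 1.573]
force: [-0.2, -1.4, -1.3]
grip_width: 0.0133
finger_force: 39.1
[0.67704905 0.17363746 0.18430314] [-3.13673259e+00  3.65706546e-04  1.57269962e+00] 0.01304210990960861
```

View pics/w9.png

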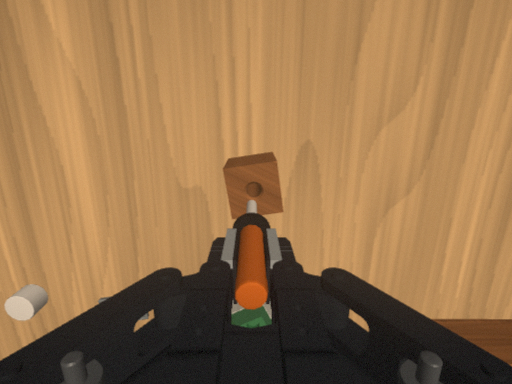

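```bash
python3 -m inch '[[-0.2,0.002,0,0,0,0,0],[-0.45,0.003,0,0,0,0,0],[-0.7,0.003,0,0,0,0,0],[-0.809,0.003,0,0,0,0,0],[-0.809,0.003,0,0,0,0,0],[-0.809,0.003,0,0,0,0,0],[-0.809,0.003,0.08,0,0,0,0],[-0.809,0.003,0.13,0,0,0,0],[-0.809,0.003,0.13,0,0,0,0]]'
python3 - <<'E'
from h import *
p,r,s=tool(); print(p,r)
f=grab('wrist'); f2=grab('scene')
a=cv2.resize(f['img'][140:320,170:330],None,fx=3,fy=3,interpolation=2); b=cv2.resize(f2['img'][165:235,255:317],None,fx=540/70,fy=540/70,interpolation=2)
cv2.imwrite('pics/i.png',np.hstack([a[:540,:400],b[:540,:390]])[:,:,::-1])
E
```

```text
clock: 43.82
position: [0.6776, 0.0124, 0.1571]
tool_rot: [-3.135, 0.0, 1.573]
force: [0.1, -0.0, -0.2]
grip_width: 0.0131
finger_force: 39.1
[0.67756567 0.01238607 0.15711574] [-3.13536834e+00  1.22687406e-04  1.57331203e+00]
```

View pics/i.png

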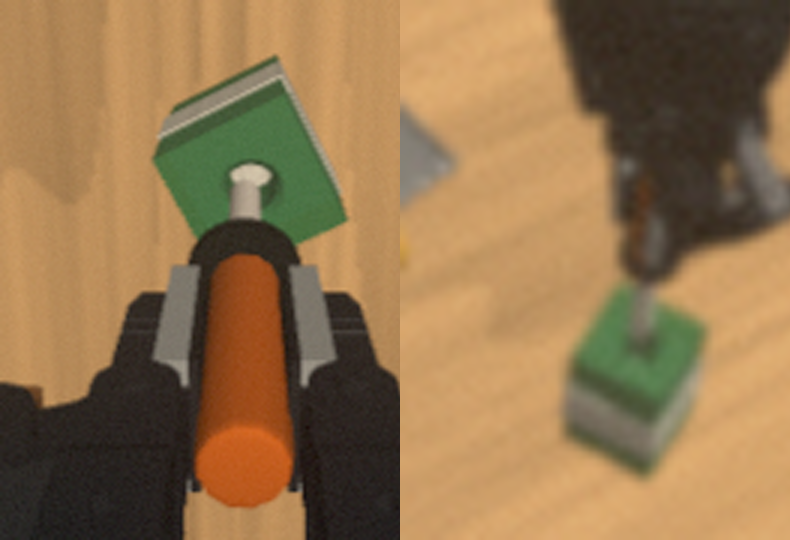

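The rod tip is over the opening in both views (left crop at about (250,175)), so I'll descend in steps.

```bash
python3 -m inch '[[-0.002,0.001,0.03,0,0,0,0],[-0.002,0.001,0.06,0,0,0,0],[-0.002,0.001,0.06,0,0,0,0]]' ; python3 -m inch '[[0,0,0.04,0,0,0,0],[0,0,0.08,0,0,0,0],[0,0,0.12,0,0,0,0],[0,0,0.16,0,0,0,0],[0,0,0.19,0,0,0,0],[0,0,0.2,0,0,0,0],[0,0,0.2,0,0,0,0]]'
```

```text
clock: 44.3
position: [0.678, 0.0115, 0.1459]
tool_rot: [-3.137, 0.0, 1.573]
force: [0.1, -0.2, 1.0]
grip_width: 0.013
finger_force: 39.1
clock: 45.18
position: [0.6782, 0.0116, 0.1066]
tool_rot: [-3.138, 0.0, 1.573]
force: [0.7, -0.4, 0.1]
grip_width: 0.0129
finger_force: 39.1
```

Insertion is free so far. I'll go down the last 5 mm or so until the collar seats.

```bash
python3 -m inch '[[0,0,0.015,0,0,0,0],[0,0,0.022,0,0,0,0],[0,0,0.027,0,0,0,0],[0,0,0.03,0,0,0,0],[0,0,0.03,0,0,0,0]]'
```

```text
clock: 45.8
position: [0.6782, 0.0116, 0.101]
tool_rot: [-3.138, 0.0, 1.573]
force: [-2.1, -0.3, 6.0]
grip_width: 0.0131
finger_force: 39.8
```

```bash
python3 -m inch '[[0,0,0.004,0,0,0,0],[0,0,0.004,0,0,0,0],[0,0,0.003,0,0,0,0.2],[0,0,0.003,0,0,0,0.4],[0,0,0.003,0,0,0,0.6],[0,0,0.003,0,0,0,0.6],[0,0,0.003,0,0,0,0.6],[0,0,-0.2,0,0,0,0.6],[0,0,-0.5,0,0,0,0.6],[0,0,-0.8,0,0,0,0.6],[-0.2,-0.5,-1,0,0,0,0.6],[-0.4,-0.9,-1,0,0,0,0.6],[-0.6,-1,-1,0,0,0,0.6],[-0.6,-1,-1,0,0,0,0.6],[-0.6,-1,-1,0,0,0,0.6]]'
python3 - <<'E'
from h import *
for n in('top','scene'):
    w=cloud(grab(n))
    m=(np.hypot(w[...,0]-.677,w[...,1]-.010)<.02)&(w[...,2]>.085)
    print(n,w[m].mean(0).round(3),np.percentile(w[m][:,2],95).round(4),m.sum())
f=grab('scene');a=cv2.resize(f['img'][90:270,110:370],None,fx=3,fy=3,interpolation=2)
cv2.imwrite('pics/fin.png',a[:,:,::-1])
E
```

```text
clock: 47.68
position: [0.477, -0.1115, 0.3023]
tool_rot: [-3.138, 0.002, 1.568]
force: [0.4, 1.1, 0.8]
grip_width: 0.0512
finger_force: 0.0
top [0.676 0.009 0.124] 0.1349 15
scene [0.68  0.009 0.113] 0.132 56
```

View pics/fin.png

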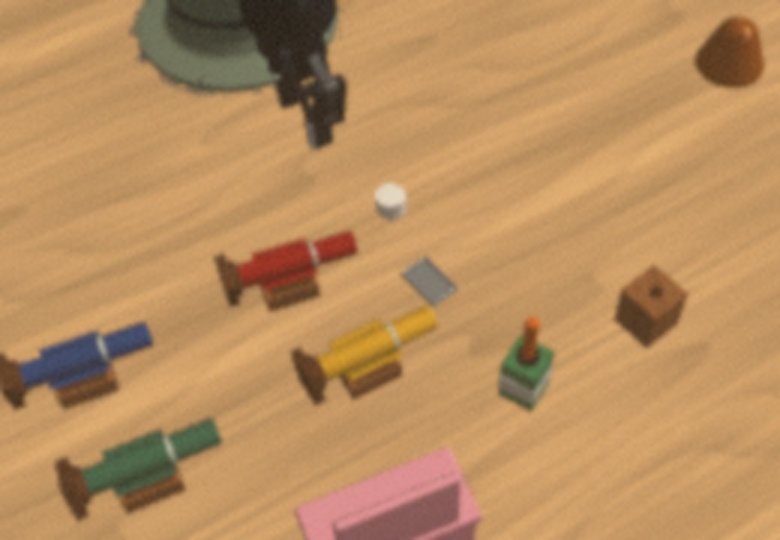

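The picture shows all four posts level in their own cradles. The applicator's top measures about 0.132 m against 0.131 m expected, so it is seated, and the arm is clear of everything.

```bash
python3 -c "
from workcell import bot
print(bot.job_done())"
```

```text
the job is handed in; nothing more can be done
None
```

I laid all four posts level and centred in their matching cradles, pushed the applicator into the vial until its collar sat flush, and handed the job in at about 48 s; no verdict came back.

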